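Rack the passed and rejected paint samples and close the loose cap

ROBOT

A 6-joint arm with a two-finger parallel gripper is mounted at the origin on the work surface; the furniture and walls round the work are solid. World frame = base frame: x ahead of the robot, y to its left, z up, the work surface at z = 0. Lengths are in mm, angles in degrees, forces in N, time in s.
With the tool pointing down it reaches from about 275 to 850 mm from the base axis. Payload 5.2 kg.
Tool frame: the origin (TCP) lies at the centre of the arm's flange, where the gripper is bolted on; the fingertips stand 173 mm ahead of it and the grasp point (between the pads) lies 155 mm ahead of it (arm.grip_depth is the distance from the TCP to the grasp point, in mm); z points along the fingers, y is the line along which they close (so a half turn about z gives the same grasp; the last joint's range is limited). The gripper opens to 85 mm and grips with 20 to 120 N. Pads are 22 mm wide; open, the fingers measure 114 mm over their backs; the gripper's body (76 mm by 85 mm) begins 54 mm behind the grasp point. The pads swing forward as they close: fully open they stand 13 mm farther back than shut.
Start: joints at [61.261, 14.817, 87.949, -0, 77.235, -11.62], TCP at [161.884, 525.642, 404.71] pointing down, gripper open.
Joint ranges: [-179.93, 179.93], [-52.35, 119.4], [10.71, 147.94], [-69.91, 249.91], [12.55, 155.21], [-178.61, 178.61]. Speed limits (degrees/s): [147.25, 147.25, 180, 180, 180, 180].

INTERFACE

Orientations are given as a 3x3 rotation matrix whose columns are the frame's x, y, z axes.
In Python, from cell import arm gives the robot as it stands.
- The arm moves only by the shell command python3 nudge.py [FORCE], which reads ROWS from standard input. ROWS is one flat JSON list of numbers that holds 1 to 12 rows one after another, with no inner brackets; each row has 5 numbers: dx, dy, dz in mm, then a turn about the tool's z in degrees, then the finger opening in mm; each row shifts and turns the commanded pose from where the row before left it, along the tool's axes as they then stand; what a row does not reach is not made up. A row lasts 1/10 s, in which the tool goes at most 50 mm and 8.59 degrees, less where a joint would pass 70% of its speed; a pose out of reach is approached as far as the arm can. The fingers move at their own pace and stop on an object; FORCE is the grip in N (left out, the last holds). Time passes only in rows, so rows that do not move let the fingers close. It prints the time, the measured TCP pose, the force, the opening and the grip force at its end. Input that does not fit is refused with a message, and nothing moves.
- arm.sense(): the state, without advancing time (a new reading comes with each control period).
- arm.capture(name): name is "scene" or "top"; returns the picture (400x640x3 uint8, blue, green, red); there is no depth.
- arm.camera_params(name): a dict with "mtx" (3x3 intrinsics, pixels), "D" ([k1, k2, p1, p2, k3] as OpenCV has them; the pictures are not rectified), "R" (3x3) and "t" (3): a world point X has camera coordinates R X + t. Camera axes: x right, y down, z forward; pixel columns grow to the right and rows downward; lengths in mm; the calibration is good to about 2 mm. A picture is of the moment at which its call begins. camera_params takes no time and is no camera call.
- arm.sign_off(): hands the job in; it is judged then, once.
The state is a dict: "time_s": time; "joint_pos": joint angles; "qd": joint speeds; "effort": joint torques, N m; "tcp_pos": TCP position; "tcp_rot": TCP orientation; "ft_force": force on the tool from outside, world axes, zero at the start; "torque": the same for the moment, N m; "grip_width": finger opening in mm; "grasp_force": force on a finger pad.
Only numpy, scipy, OpenCV 4.12 (cv2) and the standard library are available. Lean on these libraries where they do the work, as an engineer would, in place of code of your own. Each camera call takes 0.05 s, during which the arm holds its last target. There are 200 camera calls.

TASK

Two square paint sample bottles have come back from inspection: put the one with the green tag into the green leaning nest and the one with the red tag into the red leaning nest, each pushed fully down on the nest's floor. The green one's cap has been left loose: with the nest keeping the bottle from turning, screw that cap clockwise until it is fully tight. Never let either bottle tip over, and leave the other things on the bench where they are.

Things in the scene. Friction and masses are not known exactly. Their poses are not given: they have to be found in the camera images.
- sample_green: white square sample bottle, black cap, green tag (patch on each side, dot on the cap); 0.15 kg. Body 46x46 mm, sides 72 high; shoulder narrows to 34 dia at 80; cap 38 dia from 84 to 108 above the underside. Origin: centre of the underside; z up its axis, x, y square to the sides (any quarter turn fits). Stands upright, any yaw. Carry by body or cap. Its cap is loose.
- sample_red: the other sample bottle, same shape, sizes, mass and axes as the green-tagged one, with a red tag (red patch on each side, red dot on the black cap). Its cap is tight and does not turn. Origin: centre of the underside. Stands upright, any yaw. Fixed round the work: vice left of the nests (y > 0.09, 145 mm high), chest right (y < -0.23, 235 high), radio in front (x < 0.33, 210 high).
- sample_green_cap (a joint): how far the green-tagged bottle's captive cap is unscrewed, rad: 0 = fully tight (hard stop), starts 0.5 to 1.1, at most 1.6. Clockwise from above tightens; it does not rise. Takes 0.06 N m, so a bottle on the open bench turns with its cap. When tight, the white line on the cap stands over the black mark on the shoulder (bottle's +x side).
- pass_nest: green sheet-steel nest on a dark foot plate fixed to the bench; open top, leans 27 deg from vertical towards the robot. Origin: centre of its floor, 26 mm above the bench; z: axis, out of the mouth; x: up the floor's slope, away from the robot; y across. Inside 55x55 mm, flared lips; front wall and cheeks 47 high (76 mm wide over lips), far lip 23. Cheeks stop a bottle turning (12 deg play).
- reject_nest: red nest for the rejected sample; same shape, sizes, lean and axes as the green nest, fixed to the bench beside it (either may be on the left). Origin: centre of its floor, 26 mm above the bench, z out of the mouth. Slick liner: a released bottle slides against the front wall. Seated, its axis is along z, its cap 84 to 108 mm from the origin along z.
- jar_ochre: small paint jar, ochre band, white lid, 48 dia x 62 high (mm); a bystander; origin at the centre of its underside
- jar_umber: small paint jar, brown band, white lid, 48 dia x 62 high (mm); a bystander; origin at the centre of its underside
- jar_green: small paint jar, green band, white lid, 48 dia x 58 high (an ordinary jar of colour, not a sample) (mm); a bystander; origin at the centre of its underside
- tube_blue: white artist's tube with a blue band, lying, 34 x 108 x 18 (mm); a bystander; origin at the centre of its underside
- driver_flat: screwdriver with an orange handle, lying roughly across the front of the work area, 27 x 196 x 27 (mm); a bystander; origin at the centre of its underside
- glue_bottle: white glue bottle with a red nozzle, standing, 34 x 52 x 143 (mm); a bystander; origin at the centre of its underside
- spray_can_b: blue aerosol can, white cap, standing, 52 dia x 182 high (mm); a bystander; origin at the centre of its underside

How it is judged:
By the outcome, as a careful person would: the job done as asked, in the order asked, and still so for the second after the job is handed in, with the robot touching nothing.
It also fails if it takes over 54 s, if anything falls off the work surface, if the arm or the gripper's body presses on something with over 40 N, if the wrist force passes 120 N, or if a joint passes its speed limit or range.

## Working session

There is one attempt and no reset: what is moved stays moved. The work goes in short steps, Python scripts to look and compute and a shell command to move; the robot and the scene stay as the last step left them, time stands still between calls to the robot, and variables do not carry over. Pictures are saved under pics/ and viewed, at most 10 in all, crops included, and the job is handed in when it is done.

```bash
ls; mkdir -p pics
python3 - <<'E'
from cell import arm
import cv2
for n in("scene","top"):
    cv2.imwrite(f"pics/{n}0.png",arm.capture(n)); p=arm.camera_params(n); print(n,p)
print(arm.sense())
E
```

```text
cell.py
nudge.py
pics
scene {'mtx': array([[514.20159568,   0.        , 314.62217924],
       [  0.        , 514.20159568, 200.80659782],
       [  0.        ,   0.        ,   1.        ]]), 'D': array([-0.14843582,  0.        ,  0.        ,  0.        ,  0.        ]), 'R': array([[-0.97866309,  0.20447163, -0.02024607],
       [ 0.16051728,  0.69931337, -0.69655941],
       [-0.12826829, -0.68494683, -0.71721341]]), 't': array([ 565.30754625,   57.49153853, 1410.73842561])}
top {'mtx': array([[410.46292639,   0.        , 320.77189918],
       [  0.        , 410.46292639, 199.44489773],
       [  0.        ,   0.        ,   1.        ]]), 'D': array([-0.04455162,  0.        ,  0.        ,  0.        ,  0.        ]), 'R': array([[-0.07402948, -0.99723852, -0.00591297],
       [-0.97474102,  0.07360964, -0.21085909],
       [ 0.21071206, -0.00984617, -0.97749858]]), 't': array([ -64.2381083 ,  562.70434248, 1025.63328584])}
{'time_s': 0.1, 'joint_pos': array([ 6.12603465e+01,  1.48558856e+01,  8.80051343e+01,  8.10674681e-04,
        7.72356658e+01, -1.16178583e+01]), 'qd': array([-0.10672393, -0.05095162, -0.09496883,  0.00807289,  0.06807931,
       -0.09386206]), 'effort': array([ 1.17055253e-03, -4.46970499e+01, -2.91245180e+01, -4.53660195e-04,
        6.26920344e-03,  5.30740209e-06]), 'tcp_pos': array([161.78591483, 525.46295545, 403.94776388]), 'tcp_rot': array([[-9.55680024e-01,  2.94406206e-01, -8.23492621e-04],
       [ 2.94407145e-01,  9.55678954e-01, -1.47297298e-03],
       [ 3.53342182e-04, -1.65013296e-03, -9.99998576e-01]]), 'ft_force': array([ 0.16223938, -0.07040067,  0.62378306]), 'torque': array([ 0.01130954, -0.02797212, -0.01383236]), 'grasp_force': 0.0, 'grip_width': 85.70435653730637}
```
View pics/scene0.png

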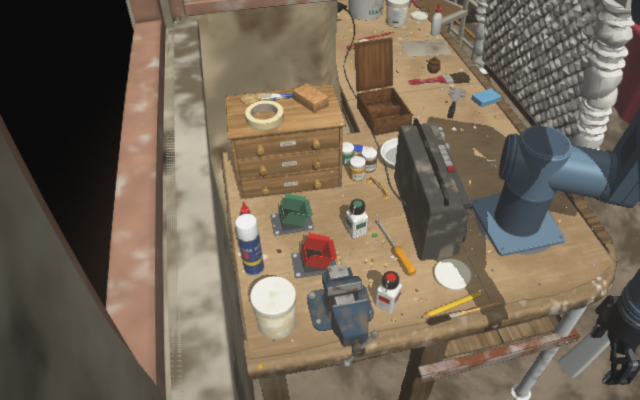

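View pics/top0.png

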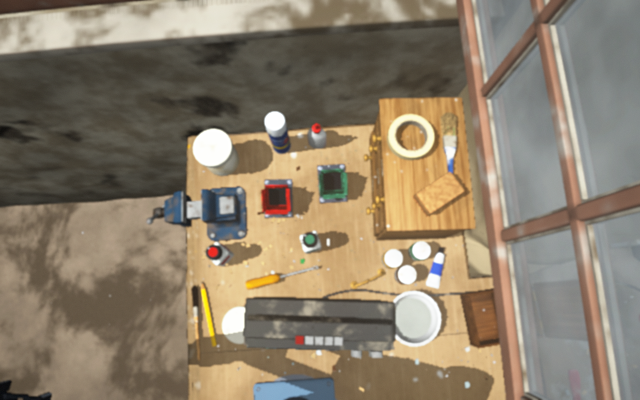

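The scene view shows the green-tag bottle at about (357,218), the red-tag bottle at (389,290), the green nest at (295,212) and the red nest at (318,252). In the top view they are at (310,241), (217,254), (332,182) and (277,198), in the same order. I'll zoom in on these.

Run:
```python
import cv2
a=cv2.imread("pics/top0.png")[155:280,195:365]; b=cv2.imread("pics/scene0.png")[185:320,260:430]
cv2.imwrite("pics/t1.png",cv2.resize(a,None,fx=4.5,fy=4.5,interpolation=cv2.INTER_CUBIC))
cv2.imwrite("pics/s1.png",cv2.resize(b,None,fx=4.4,fy=4.4,interpolation=cv2.INTER_CUBIC))
```

View pics/t1.png

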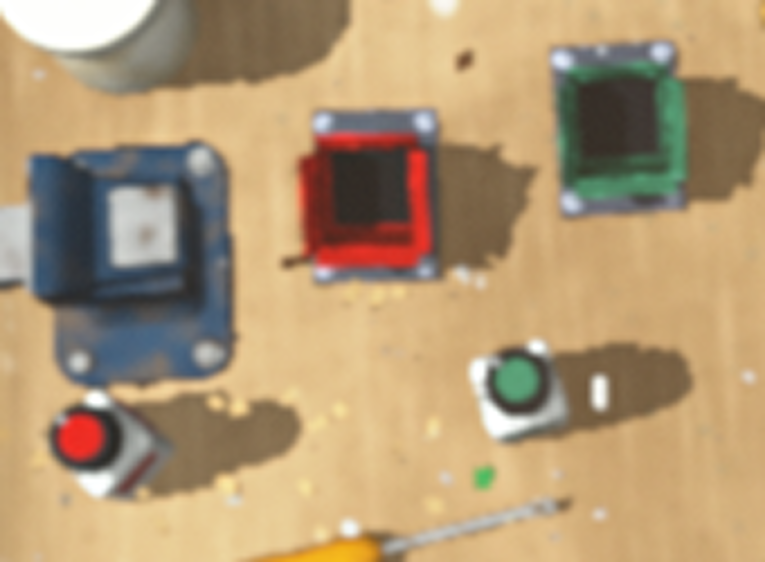

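View pics/s1.png

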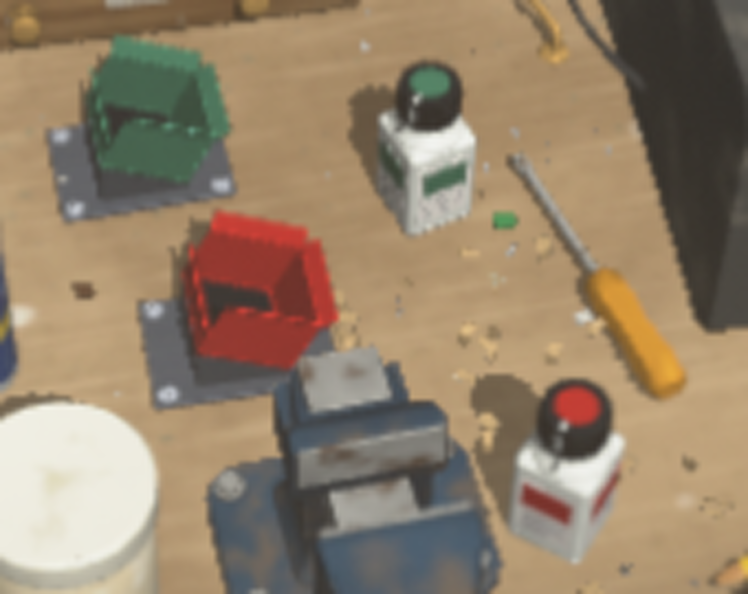

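The crops show both nests opening toward the robot, the plate screws, and the dots on the caps. The white line on the green cap is at top crop (537,347). Next I'll triangulate.

```bash
cat > h.py <<'E'
import numpy as np, cv2
from cell import arm
P={n:arm.camera_params(n) for n in("scene","top")}
def ray(n,uv):
    p=P[n]; q=cv2.undistortPoints(np.array([[uv]],float),p["mtx"],p["D"])[0,0]
    d=p["R"].T@np.r_[q,1]; return -p["R"].T@p["t"], d/np.linalg.norm(d)
def tri(us,ut):
    c1,d1=ray("scene",us); c2,d2=ray("top",ut)
    s=np.linalg.lstsq(np.c_[d1,-d2],c2-c1,rcond=None)[0]
    a,b=c1+s[0]*d1,c2+s[1]*d2; return (a+b)/2, np.linalg.norm(a-b)
def onz(n,uv,z):
    c,d=ray(n,uv); return c+(z-c[2])/d[2]*d
def T(x,y): return (195+(x+.5)/4.5-.5,155+(y+.5)/4.5-.5)
def S(x,y): return (260+(x+.5)/4.4-.5,185+(y+.5)/4.4-.5)
def blobs(img,col,minA=6):
    h=cv2.cvtColor(img,cv2.COLOR_BGR2HSV)
    m=cv2.inRange(h,(60,70,50),(90,255,255)) if col=="g" else cv2.inRange(h,(0,170,90),(6,255,255))|cv2.inRange(h,(174,170,90),(180,255,255))
    n,_,st,c=cv2.connectedComponentsWithStats(m)
    return [(c[i].round(1).tolist(),int(st[i,4])) for i in range(1,n) if st[i,4]>=minA]
E
python3 - <<'E'
from h import *
np.set_printoptions(precision=1,suppress=True)
for n in P: print(n,"cam at",ray(n,(0,0))[0])
for n in P:
    im=cv2.imread(f"pics/{n}0.png")
    for c in"gr": print(n,c,blobs(im,c))
pr=lambda k,s,t:print(k,*tri(S(*s),T(*t)))
print("screws")
pr("G far-left",(75,208),(563,60));pr("G far-right",(62,135),(661,50));pr("G near-left",(222,184),(570,202))
pr("R far-left",(168,393),(322,122));pr("R far-right",(152,311),(425,121))
for k in((563,60),(661,50),(570,202)): print("G z5",onz("top",T(*k),5))
for k in((322,122),(425,121),(321,271),(431,270)): print("R z5",onz("top",T(*k),5))
E
```

```text
scene cam at [ 725.   810.5 1063.3]
top cam at [ 327.6  -95.4 1120.8]
scene g [([347.8, 156.1], 18), ([295.4, 202.9], 312), ([357.5, 203.2], 38), ([295.0, 218.9], 178), ([303.5, 214.3], 6), ([361.1, 225.1], 9), ([374.0, 234.5], 6)]
scene r [([450.7, 168.7], 6), ([244.5, 210.0], 24), ([319.5, 249.1], 551), ([390.9, 276.8], 53)]
top g [([337.2, 185.7], 289), ([320.5, 176.7], 11), ([320.7, 186.4], 20), ([309.5, 239.0], 73)]
top r [([315.8, 127.6], 59), ([275.9, 201.4], 408), ([212.6, 251.6], 75), ([299.1, 339.5], 52)]
screws
G far-left [ 660.2 -110.5    2.1] 0.13731028295371478
G far-right [ 660.1 -171.9    4.3] 2.543909563389193
G near-left [ 567.9 -108.     4.2] 0.3208628782418247
R far-left [630.2  42.8   5.2] 0.5475445604605118
R far-right [627.7 -21.4   0.7] 0.4848291754060813
G z5 [ 659.3 -110.4    5. ]
G z5 [ 661.1 -172.4    5. ]
G z5 [ 567.9 -108.     5. ]
R z5 [630.6  42.7   5. ]
R z5 [626.3 -21.6   5. ]
R z5 [536.2  47.7   5. ]
R z5 [531.7 -19.8   5. ]
```

Run:
```python
from h import *
np.set_printoptions(precision=1,suppress=True)
pr=lambda k,s,t:print(k,*tri(S(*s),T(*t)))
pr("R front right",(305,235),(432,262));pr("R front left",(335,318),(308,265))
pr("G front right",(216,52),(683,190));pr("G front left",(228,128),(567,195))
for n,y0,y1,x in(("R",150,222,370),("G",80,155,618)):
    print(n,"farlip",onz("top",T(x,y0),59),"frontbase",onz("top",T(x,y1),13.5))
print("floor sides R",onz("top",T(333,185),26),onz("top",T(410,185),26)," G",onz("top",T(580,118),26),onz("top",T(658,118),26))
print("caps G,R",tri((357.5,203.2),(309.5,239.0)),tri((390.9,276.8),(212.6,251.6)))
print("G z108",onz("top",(309.5,239),108),"R",onz("top",(212.6,251.6),108))
# bottle corners: base of green in scene, line tip
print("G base corner scene (418,232)",onz("scene",S(418,232),0)," right",onz("scene",S(470,215),0)," left",onz("scene",S(383,190),0))
print("R base corner",onz("scene",S(575,555),0),onz("scene",S(513,525),0),onz("scene",S(612,505),0))
print("G line",onz("top",T(537,347),104))
print("G shoulder near edge",onz("top",T(503,438),72),onz("top",T(567,420),72),onz("top",T(473,362),72))
for n in P:
    im=cv2.imread(f"pics/{n}0.png"); m=(im.min(2)>(175)).astype('uint8')
    nn,l,st,c=cv2.connectedComponentsWithStats(m)
    for u,v in([(356,225),(392,292)] if n=="scene" else [(308,250),(222,258)]):
        for i in range(1,nn):
            if st[i,4]>25 and np.hypot(*(c[i]-(u,v)))<14:
                print(n,c[i],st[i,4])
                p=np.argwhere(l==i)[:,::-1].astype(np.float32); print(cv2.boxPoints(cv2.minAreaRect(p)).tolist(),cv2.minAreaRect(p)[2])
```

```text
R front right [531.8 -24.   42.1] 4.337726485881332
R front left [532.1  48.4  54.1] 2.114955671154149
G front right [ 558.2 -174.1   54.3] 2.7568869175976816
G front left [ 562.1 -106.3   55.6] 1.6857175855832207
R farlip [596.6   8.4  59. ] frontbase [562.8  15.2  13.5]
G farlip [ 628.4 -141.5   59. ] frontbase [ 593.4 -139.6   13.5]
floor sides R [584.8  35.2  26. ] [581.2 -11.5  26. ]  G [ 615.4 -117.8   26. ] [ 611.8 -165.4   26. ]
caps G,R (array([448.1, -70.2, 106.5]), np.float64(0.6400395627944968)) (array([434.4, 171.2, 106.5]), np.float64(0.8393610218832858))
G z108 [448.2 -70.4 108. ] R [434.6 170.6 108. ]
G base corner scene (418,232) [457.8 -46.5   0. ]  right [423.  -52.5   0. ]  left [470.3 -84.4   0. ]
R base corner [433.  195.6   0. ] [460.6 169.4   0. ] [403.3 169.3   0. ]
G line [466.  -82.6 104. ]
G shoulder near edge [420.1 -59.3  72. ] [427.5 -96.2  72. ] [464.5 -45.1  72. ]
scene [359.1 217.9] 128
[[350.70001220703125, 215.1000213623047], [365.10003662109375, 210.30003356933594], [368.20001220703125, 219.6000213623047], [353.79998779296875, 224.40000915527344]] 71.56504821777344
scene [359.4 231.7] 59
[[354.0, 227.0], [366.0, 227.0], [366.0, 236.0], [354.0, 236.0]] 90.0
scene [393.3 291.6] 106
[[384.6922607421875, 293.4615173339844], [393.7691650390625, 279.8461608886719], [402.07684326171875, 285.3846130371094], [392.99993896484375, 298.9999694824219]] 33.690067291259766
scene [380.8 289.6] 28
[[377.00006103515625, 290.0], [378.800048828125, 286.4000244140625], [384.800048828125, 289.4000244140625], [383.00006103515625, 293.0]] 26.56505012512207
top [304.9 244.5] 91
[[293.45623779296875, 244.06362915039062], [300.89654541015625, 233.24136352539062], [318.46685791015625, 245.3209228515625], [311.02655029296875, 256.1431884765625]] 34.50851821899414
top [215.9 261.9] 40
[[212.0, 260.0], [220.0, 260.0], [220.0, 265.0], [212.0, 265.0]] 90.0
```

The green cap dot is at (448,-70,107) and the red one at (434,171,107). The nest origins are about (614,-141) for green and (583,12) for red. Green goes first, so I'll turn the jaw square to the green bottle.

```bash
cat >> h.py <<'E'
def to(x,y,z):
    s=arm.sense(); R=s["tcp_rot"]; d=R.T@(np.array([x,y,z],float)-s["tcp_pos"])
    print("t",s["time_s"],"pos",s["tcp_pos"].round(1),"yaw",round(np.degrees(np.arctan2(R[1,1],R[0,1])),1),"tool d",d.round(1),"F",s["ft_force"].round(1),"M",s["torque"].round(2),"w",round(s["grip_width"],1),"gf",round(s["grasp_force"],1))
E
echo '[0,0,0,-7.9,85,0,0,0,-7.9,85,0,0,0,-7.9,85,0,0,0,-7.9,85,0,0,0,0,85]' | python3 nudge.py 20; python3 -c "
from h import *
to(448,-70,404)
print('vice edges',onz('top',T(120,300),145),onz('top',T(150,385),5))"
```

```text
time_s: 0.6
tcp_pos: [161.8, 525.5, 404.3]
tcp_rot: [[-0.968, -0.251, -0.0], [-0.251, 0.968, -0.001], [0.001, -0.001, -1.0]]
ft_force: [-0.6, -0.1, -0.2]
grip_width: 84.9
grasp_force: 0.0
t 0.6 pos [161.8 525.5 404.3] yaw 104.5 tool d [-1.274e+02 -6.483e+02  6.000e-01] F [-0.6 -0.1 -0.2] M [ 0.02 -0.   -0.01] w 84.9 gf 0.0
vice edges [502.28244956 138.34167473 145.        ] [473.69137642 154.85900699   5.        ]
```

```bash
echo '[-9,-46,0,0,85,-9,-46,0,0,85,-9,-46,0,0,85,-9,-46,0,0,85,-9,-46,0,0,85,-9,-46,0,0,85,-9,-46,0,0,85,-9,-46,0,0,85,-9,-46,0,0,85,-9,-46,0,0,85,-9,-46,0,0,85,-9,-46,0,0,85]' | python3 nudge.py >/dev/null; echo '[-9,-48,0,0,85,-9,-48,0,0,85,0,0,0,0,85,0,0,0,0,85]' | python3 nudge.py ; python3 -c "
from h import *
to(448,-70,216)"
```

```text
time_s: 2.2
tcp_pos: [446.0, -71.3, 404.1]
tcp_rot: [[-0.97, -0.244, -0.001], [-0.244, 0.97, 0.001], [0.001, 0.001, -1.0]]
ft_force: [0.2, 0.4, 0.1]
grip_width: 85.4
grasp_force: 0.0
t 2.2 pos [446.  -71.3 404.1] yaw 104.2 tool d [ -2.5   0.5 188.1] F [0.2 0.4 0.1] M [-0.    0.04 -0.02] w 85.4 gf 0.0
```

```bash
echo '[-2.5,0.5,45,0,85,0,0,45,0,85,0,0,45,0,85,0,0,35,0,85,0,0,16,0,85,0,0,0,0,60,0,0,0,0,44,0,0,0,0,44,0,0,0,0,44,0,0,0,0,44]' | python3 nudge.py 20; python3 -c "
from h import *
to(448,-70,253)"
```

```text
time_s: 3.2
tcp_pos: [448.8, -69.1, 220.1]
tcp_rot: [[-0.968, -0.25, 0.003], [-0.25, 0.968, -0.001], [-0.003, -0.001, -1.0]]
ft_force: [0.6, 1.4, 7.7]
grip_width: 45.9
grasp_force: 22.7
t 3.2 pos [448.8 -69.1 220.1] yaw 104.5 tool d [  0.9  -0.7 -32.9] F [0.6 1.4 7.7] M [ 0.49  0.15 -0.03] w 45.9 gf 22.7
```

```bash
echo '[0,0,0,0,62,0,0,0,0,62,0,0,-20,0,62,0,0,-15,0,60,0,0,0,0,45,0,0,0,0,36,0,0,0,0,36,0,0,0,0,36,0,0,0,0,36]' | python3 nudge.py 30; python3 -c "
from h import *
to(600,-141,335)"
```

```text
time_s: 4.1
tcp_pos: [448.6, -69.6, 254.1]
tcp_rot: [[-0.968, -0.25, 0.001], [-0.25, 0.968, -0.001], [-0.001, -0.001, -1.0]]
ft_force: [-0.6, -0.9, 11.3]
grip_width: 37.1
grasp_force: 29.2
t 4.1 pos [448.6 -69.6 254.1] yaw 104.5 tool d [-128.8 -107.1  -80.6] F [-0.6 -0.9 11.3] M [-0.    0.24  0.03] w 37.1 gf 29.2
```

```bash
echo '[0,0,-20,0,36,0,0,-40,0,36,0,0,-25,7.8,36,0,0,0,7.8,36,0,0,0,0,36,0,0,0,0,36]' | python3 nudge.py
python3 - <<'E'
from h import *
to(600,-141,337)
for n in P: cv2.imwrite(f"pics/{n}1.png",arm.capture(n))
E
```

```text
time_s: 4.7
tcp_pos: [447.7, -69.0, 337.4]
tcp_rot: [[-1.0, 0.016, -0.003], [0.016, 1.0, 0.001], [0.003, 0.001, -1.0]]
ft_force: [-0.2, -0.3, -1.5]
grip_width: 37.3
grasp_force: 31.1
t 4.7 pos [447.7 -69.  337.4] yaw 89.1 tool d [-1.534e+02 -6.960e+01 -1.000e-01] F [-0.2 -0.3 -1.5] M [-0.02  0.04  0.01] w 37.3 gf 31.1
```

```bash
echo '[-20,-9,0,0,36,-38,-17,0,0,36,-38,-17,0,0,36,-38,-17,0,0,36,-20,-9,0,0,36,0,0,0,0,36,0,0,0,0,36,0,0,0,0,36]' | python3 nudge.py
python3 - <<'E'
from h import *
to(601,-141,287)
a=arm.capture("top");b=arm.capture("scene")
a=cv2.resize(a[140:260,230:390],None,fx=2.5,fy=2.5,interpolation=cv2.INTER_CUBIC);b=cv2.resize(b[120:240,240:400],None,fx=2.5,fy=2.5,interpolation=cv2.INTER_CUBIC)
cv2.imwrite("pics/m1.png",np.hstack([a,b]))
E
```

```text
time_s: 5.6
tcp_pos: [599.9, -140.6, 337.9]
tcp_rot: [[-1.0, 0.019, -0.002], [0.019, 1.0, 0.001], [0.002, 0.001, -1.0]]
ft_force: [-0.8, 0.2, -1.9]
grip_width: 36.9
grasp_force: 31.1
t 5.6 pos [ 599.9 -140.6  337.9] yaw 88.9 tool d [-1.2 -0.4 50.9] F [-0.8  0.2 -1.9] M [-0.02  0.05  0.06] w 36.9 gf 31.1
```

View pics/m1.png

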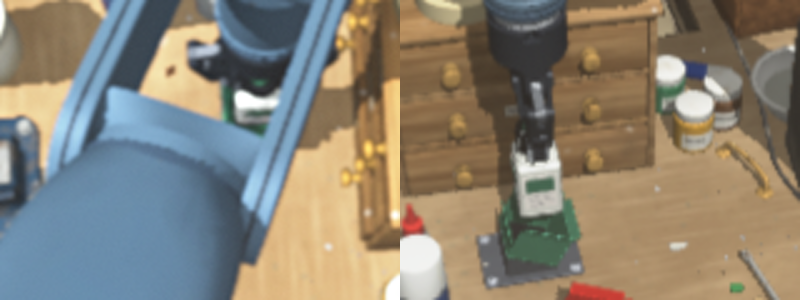

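The bottle hangs upright over the green nest, with its underside at scene-panel (540,215), just above the mouth. Lowering it now.

```bash
echo '[-1,0,12,0,36,0,0,20,0,36,0,0,10,0,36,0,0,3,0,36,0,0,0,0,36]' | python3 nudge.py 20;  python3 -c "
from h import *
to(601,-141,287)"; echo '[0,0,2,0,36,0,0,2,0,36,0,0,2,0,36,0,0,0,0,36]' | python3 nudge.py; python3 -c "
from h import *
to(601,-141,287)"
```

```text
time_s: 6.2
tcp_pos: [601.7, -141.1, 293.2]
tcp_rot: [[-1.0, 0.019, -0.001], [0.019, 1.0, 0.0], [0.001, 0.0, -1.0]]
ft_force: [0.2, 0.1, -0.8]
grip_width: 36.7
grasp_force: 31.1
t 6.2 pos [ 601.7 -141.1  293.2] yaw 88.9 tool d [0.7 0.  6.2] F [ 0.2  0.1 -0.8] M [-0.05 -0.02 -0.01] w 36.7 gf 31.1
time_s: 6.6
tcp_pos: [601.9, -141.2, 287.8]
tcp_rot: [[-1.0, 0.02, 0.001], [0.02, 1.0, -0.0], [-0.001, -0.0, -1.0]]
ft_force: [0.4, -0.3, -1.2]
grip_width: 37.2
grasp_force: 31.1
t 6.6 pos [ 601.9 -141.2  287.8] yaw 88.9 tool d [1.  0.2 0.8] F [ 0.4 -0.3 -1.2] M [-0.05 -0.17  0.02] w 37.2 gf 31.1
```

```bash
echo '[0,0,2,0,36,0,0,2,0,36,0,0,0,0,36]' | python3 nudge.py 20; python3 -c "
from h import *
to(601,-141,287)"; echo '[0,0,2,0,36,0,0,2,0,36,0,0,0,0,36]' | python3 nudge.py; python3 -c "
from h import *
to(601,-141,287)"
```

```text
time_s: 6.9
tcp_pos: [602.3, -141.5, 285.9]
tcp_rot: [[-1.0, 0.019, 0.003], [0.019, 1.0, -0.001], [-0.003, -0.001, -1.0]]
ft_force: [-2.2, 0.1, 9.8]
grip_width: 37.4
grasp_force: 32.1
t 6.9 pos [ 602.3 -141.5  285.9] yaw 88.9 tool d [ 1.3  0.4 -1.1] F [-2.2  0.1  9.8] M [0.16 0.27 0.04] w 37.4 gf 32.1
time_s: 7.2
tcp_pos: [602.5, -141.6, 285.6]
tcp_rot: [[-1.0, 0.019, 0.006], [0.019, 1.0, -0.003], [-0.006, -0.003, -1.0]]
ft_force: [-8.6, 1.6, 28.8]
grip_width: 37.0
grasp_force: 33.8
t 7.2 pos [ 602.5 -141.6  285.6] yaw 88.9 tool d [ 1.5  0.6 -1.4] F [-8.6  1.6 28.8] M [0.55 1.28 0.07] w 37.0 gf 33.8
```

```bash
echo '[4,0,-1,0,36,4,0,1,0,36,4,0,1,0,36,0,0,0,0,36]' | python3 nudge.py 20; python3 -c "
from h import *
to(589,-141,283)"
```

```text
time_s: 7.6
tcp_pos: [590.7, -141.5, 281.4]
tcp_rot: [[-1.0, 0.02, 0.006], [0.02, 1.0, -0.003], [-0.006, -0.003, -1.0]]
ft_force: [-0.1, -0.7, 10.2]
grip_width: 37.3
grasp_force: 33.2
t 7.6 pos [ 590.7 -141.5  281.4] yaw 88.9 tool d [ 1.7  0.4 -1.6] F [-0.1 -0.7 10.2] M [-0.07 -0.18 -0.02] w 37.3 gf 33.2
```

```bash
echo '[4,0,2,0,36,4,0,2,0,36,4,0,2,0,36,0,0,0,0,36]' | python3 nudge.py 20; python3 -c "
from h import *
to(578,-141,276)"; echo '[4,0,3,0,36,4,0,3,0,36,4,0,3,0,36,0,0,0,0,36]' | python3 nudge.py 20; python3 -c "
from h import *
to(566,-141,267)
cv2.imwrite('pics/s2.png',arm.capture('scene'))"
```

```text
time_s: 8.0
tcp_pos: [578.0, -141.0, 273.6]
tcp_rot: [[-1.0, 0.02, 0.002], [0.02, 1.0, -0.001], [-0.002, -0.001, -1.0]]
ft_force: [0.0, -0.1, 5.4]
grip_width: 36.8
grasp_force: 34.3
t 8.0 pos [ 578.  -141.   273.6] yaw 88.9 tool d [-0.  -0.  -2.4] F [ 0.  -0.1  5.4] M [-0.17 -0.29 -0.  ] w 36.8 gf 34.3
time_s: 8.4
tcp_pos: [565.5, -140.5, 263.4]
tcp_rot: [[-1.0, 0.02, -0.0], [0.02, 1.0, -0.0], [0.0, -0.0, -1.0]]
ft_force: [0.9, -2.0, 2.4]
grip_width: 37.2
grasp_force: 35.4
t 8.4 pos [ 565.5 -140.5  263.4] yaw 88.9 tool d [-0.5 -0.5 -3.6] F [ 0.9 -2.   2.4] M [-0.24 -0.35 -0.01] w 37.2 gf 35.4
```

```bash
echo '[0,0,0,0,50,0,0,0,0,62,0,0,0,0,70,0,0,-30,0,75,0,0,-45,0,85,0,0,-25,0,85,0,0,0,0,85]' | python3 nudge.py 20
python3 - <<'E'
from h import *
to(434,171,364)
b=arm.capture("scene")
cv2.imwrite("pics/s3.png",cv2.resize(b[150:240,250:350],None,fx=5,fy=5,interpolation=cv2.INTER_CUBIC))
bl=blobs(b,'g',4); print(bl)
E
```

```text
time_s: 9.15
tcp_pos: [566.8, -140.8, 368.1]
tcp_rot: [[-1.0, 0.019, 0.007], [0.019, 1.0, -0.003], [-0.007, -0.003, -1.0]]
ft_force: [0.2, -0.4, -0.3]
grip_width: 85.0
grasp_force: 0.0
t 9.15 pos [ 566.8 -140.8  368.1] yaw 88.9 tool d [138.9 309.2   2.2] F [ 0.2 -0.4 -0.3] M [0.03 0.06 0.  ] w 85.0 gf 0.0
[([346.5, 156.9], 31), ([308.8, 187.7], 32), ([285.9, 199.8], 57), ([300.8, 210.3], 17), ([308.7, 213.8], 14), ([295.5, 219.1], 124), ([374.3, 234.6], 7)]
```

View pics/s3.png

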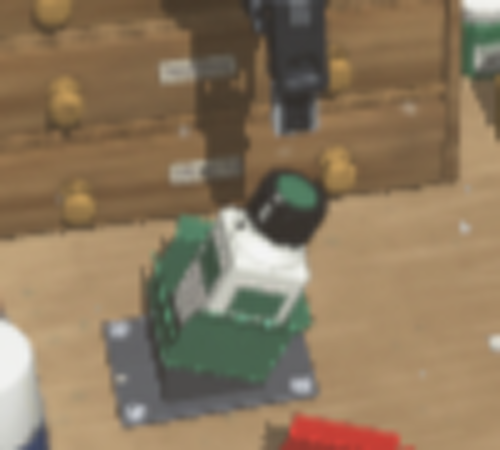

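The green bottle leans squarely in its nest, with the cap at crop (290,205) and the walls holding it. Next is the red bottle.

```bash
echo '[13,29,0,0,85,17,39,0,0,85,18,39,0,0,85,18,39,0,0,85,18,39,0,0,85,18,39,0,0,85,17,39,0,0,85,14,31,0,0,85,6,15,0,0,85,0,0,0,0,85]' | python3 nudge.py>/dev/null; echo '[0,0,0,8,85,0,0,0,8,85,0,0,0,8,85,0,0,0,8,85,0,0,0,8,85,0,0,0,4,85,0,0,0,0,85]' | python3 nudge.py
python3 - <<'E'
from h import *
to(434.5,171,216)
b=arm.capture("scene")
c=onz("scene",(308.8,187.7),120);print("green cap",c)
E
```

```text
time_s: 10.9
tcp_pos: [433.0, 170.3, 362.6]
tcp_rot: [[-0.705, 0.71, -0.002], [0.71, 0.705, -0.001], [0.001, -0.002, -1.0]]
ft_force: [0.0, -0.2, -0.8]
grip_width: 85.1
grasp_force: 0.0
t 10.9 pos [433.  170.3 362.6] yaw 44.8 tool d [ -0.7   1.8 146.6] F [ 0.  -0.2 -0.8] M [-0.02 -0.02 -0.03] w 85.1 gf 0.0
green cap [ 561.36056587 -140.71325738  120.        ]
```

```bash
echo '[-1,2,40,0,85,0,0,45,0,85,0,0,38,0,85,0,0,20,0,85,0,0,0,0,60,0,0,0,0,44,0,0,0,0,44,0,0,0,0,44,0,0,0,0,44]' | python3 nudge.py 20; python3 -c "
from h import *
to(434.5,171,253)"
```

```text
time_s: 11.85
tcp_pos: [435.5, 171.9, 221.9]
tcp_rot: [[-0.706, 0.708, 0.003], [0.708, 0.706, 0.0], [-0.002, 0.002, -1.0]]
ft_force: [-0.9, -1.8, 3.0]
grip_width: 45.6
grasp_force: 22.7
t 11.85 pos [435.5 171.9 221.9] yaw 44.9 tool d [  0.   -1.3 -31.1] F [-0.9 -1.8  3. ] M [-0.06  0.03  0.  ] w 45.6 gf 22.7
```

```bash
echo '[0,0,0,0,62,0,0,0,0,62,0,0,-20,0,62,0,0,-14,0,60,0,0,0,0,45,0,0,0,0,36,0,0,0,0,36,0,0,0,0,36]' | python3 nudge.py 25; python3 -c "
from h import *
to(434.5,171,337)"
```

```text
time_s: 12.65
tcp_pos: [435.3, 171.9, 255.2]
tcp_rot: [[-0.706, 0.709, 0.001], [0.709, 0.706, 0.0], [-0.001, 0.001, -1.0]]
ft_force: [-1.4, -1.4, 12.2]
grip_width: 37.1
grasp_force: 23.9
t 12.65 pos [435.3 171.9 255.2] yaw 44.9 tool d [ -0.1  -1.1 -81.8] F [-1.4 -1.4 12.2] M [-0.11  0.25  0.07] w 37.1 gf 23.9
```

```bash
echo '[0,0,-20,0,36,0,0,-45,0,36,0,0,-30,0,36,0,0,0,-8.4,36,0,0,0,-8.5,36,0,0,0,-8.5,36,0,0,0,-8.5,36,0,0,0,-8.4,36,0,0,0,0,36]' | python3 nudge.py>/dev/null; python3 -c "
from h import *
to(435,12.6,340)"
```

```text
t 13.55 pos [434.6 171.8 348.3] yaw 87.3 tool d [  -8.  -159.     8.4] F [-0.1  0.5 -2.2] M [-0.03  0.04 -0.  ] w 37.1 gf 26.3
```

```bash
echo '[-1,-20,0,0,36,-2,-40,0,0,36,-2,-40,0,0,36,-2,-40,0,0,36,-1,-19,0,0,36,-20,0,0,0,36,-40,0,0,0,36,-40,0,0,0,36,-22,-5,0,0,36,-12,-1,0,0,36,0,0,0,0,36,0,0,0,0,36]' | python3 nudge.py>/dev/null; python3 -c "
from h import *
to(570,12.6,294)"
```

```text
t 14.75 pos [5.678e+02 4.000e-01 3.489e+02] yaw 87.1 tool d [-1.8 12.3 54.9] F [-0.3 -0.1 -1.6] M [ 0.05 -0.01 -0.03] w 37.2 gf 26.4
```

```bash
echo '[-2,12,0,0,36,0,0,15,0,36,0,0,20,0,36,0,0,15,0,36,0,0,5,0,36,0,0,2,0,36,0,0,2,0,36,0,0,0,0,36]' | python3 nudge.py 20;  python3 -c "
from h import *
to(570,12.6,287)"
```

```text
time_s: 15.55
tcp_pos: [571.4, 12.2, 291.4]
tcp_rot: [[-0.999, 0.049, 0.001], [0.049, 0.999, -0.0], [-0.001, -0.0, -1.0]]
ft_force: [-0.5, 0.5, -2.4]
grip_width: 36.8
grasp_force: 26.3
t 15.55 pos [571.4  12.2 291.4] yaw 87.2 tool d [1.5 0.4 4.4] F [-0.5  0.5 -2.4] M [ 0.   -0.02 -0.02] w 36.8 gf 26.3
```

```bash
echo '[0,0,2,0,36,0,0,2,0,36,0,0,2,0,36,0,0,0,0,36]' | python3 nudge.py 20; python3 -c "
from h import *
to(570,12.6,287)"; echo '[0,0,2,0,36,0,0,1,0,36,0,0,0,0,36]' | python3 nudge.py; python3 -c "
from h import *
to(570,12.6,287)"
```

```text
time_s: 15.95
tcp_pos: [571.8, 11.9, 287.0]
tcp_rot: [[-0.999, 0.049, 0.003], [0.049, 0.999, -0.0], [-0.003, -0.0, -1.0]]
ft_force: [-4.0, -0.4, 11.8]
grip_width: 37.1
grasp_force: 27.7
t 15.95 pos [571.8  11.9 287. ] yaw 87.2 tool d [1.8 0.6 0. ] F [-4.  -0.4 11.8] M [0.15 0.59 0.04] w 37.1 gf 27.7
time_s: 16.25
tcp_pos: [572.1, 11.8, 286.8]
tcp_rot: [[-0.999, 0.049, 0.006], [0.049, 0.999, -0.002], [-0.006, -0.001, -1.0]]
ft_force: [-8.0, 1.0, 27.9]
grip_width: 37.3
grasp_force: 29.0
t 16.25 pos [572.1  11.8 286.8] yaw 87.2 tool d [ 2.1  0.7 -0.2] F [-8.   1.  27.9] M [ 0.09  1.34 -0.04] w 37.3 gf 29.0
```

Contact is the same as with the green bottle, so I'll use the same tilting path.

```bash
echo '[4,0,-1,0,36,4,0,1,0,36,4,0,1,0,36,4,0,2,0,36,4,0,2,0,36,4,0,2,0,36,0,0,0,0,36]' | python3 nudge.py 20; python3 -c "
from h import *
to(547,14,276)"; echo '[4,0,3,0,36,4,0,3,0,36,4,0,3,0,36,0,0,0,0,36]' | python3 nudge.py 20; python3 -c "
from h import *
to(535,14,267)"
```

```text
time_s: 16.95
tcp_pos: [547.9, 12.9, 276.8]
tcp_rot: [[-0.999, 0.049, 0.004], [0.049, 0.999, -0.001], [-0.004, -0.001, -1.0]]
ft_force: [-1.6, 0.1, 8.9]
grip_width: 37.3
grasp_force: 28.8
t 16.95 pos [547.9  12.9 276.8] yaw 87.2 tool d [1.  1.1 0.8] F [-1.6  0.1  8.9] M [-0.09 -0.04  0.04] w 37.3 gf 28.8
time_s: 17.35
tcp_pos: [535.4, 13.6, 266.8]
tcp_rot: [[-0.999, 0.049, 0.002], [0.049, 0.999, -0.001], [-0.002, -0.001, -1.0]]
ft_force: [-3.4, -0.6, 6.5]
grip_width: 36.9
grasp_force: 29.5
t 17.35 pos [535.4  13.6 266.8] yaw 87.2 tool d [ 0.4  0.4 -0.2] F [-3.4 -0.6  6.5] M [-0.07  0.15 -0.05] w 36.9 gf 29.5
```

```bash
echo '[0,0,0,0,50,0,0,0,0,62,0,0,0,0,70,0,0,-30,0,75,0,0,-45,0,85,0,0,-30,0,85,-20,0,0,0,85,0,0,0,0,85]' | python3 nudge.py 20
python3 - <<'E'
from h import *
to(563,-141,368)
b=arm.capture("scene"); cv2.imwrite("pics/scene4.png",b)
print(blobs(b,'r',4),blobs(b,'g',4))
cv2.imwrite("pics/s4.png",cv2.resize(b[165:285,260:360],None,fx=5,fy=5,interpolation=cv2.INTER_CUBIC))
for bl in blobs(b,'r',10): print(bl,onz("scene",bl[0],120))
E
```

```text
time_s: 18.15
tcp_pos: [557.0, 12.5, 372.0]
tcp_rot: [[-0.999, 0.049, 0.004], [0.049, 0.999, -0.001], [-0.004, -0.0, -1.0]]
ft_force: [-0.5, 0.4, -0.2]
grip_width: 85.0
grasp_force: 0.0
t 18.15 pos [557.   12.5 372. ] yaw 87.2 tool d [ -13.6 -153.     4.1] F [-0.5  0.4 -0.2] M [-0.02  0.02  0.02] w 85.0 gf 0.0
[([244.7, 210.0], 22), ([334.1, 229.0], 33), ([309.9, 237.7], 45), ([304.2, 247.4], 5), ([325.6, 252.8], 9), ([324.8, 259.2], 66), ([326.8, 263.2], 4)] [([350.2, 155.5], 12), ([285.9, 199.9], 61), ([293.9, 218.5], 167), ([283.0, 212.5], 4), ([374.0, 234.5], 6)]
([244.7, 210.0], 22) [735.43555205 -98.22364351 120.        ]
([334.1, 229.0], 33) [529.67837328  13.60375884 120.        ]
([309.9, 237.7], 45) [592.46453928  27.59648014 120.        ]
([324.8, 259.2], 66) [571.77871481  98.68115867 120.        ]
```

View pics/s4.png

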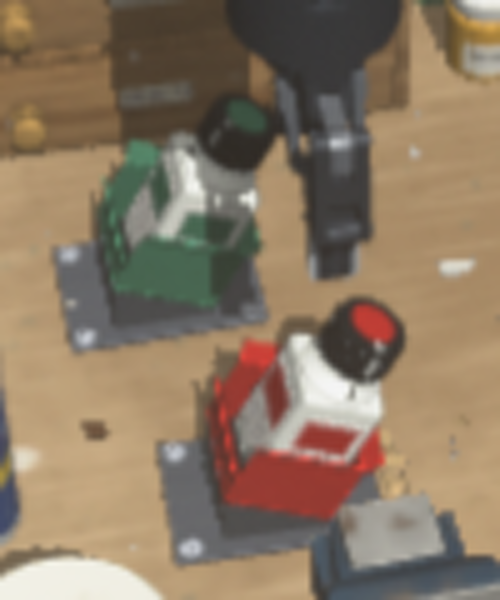

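Both bottles are seated. The red cap is at (530,14,120), as the seated geometry predicts. Next I'll tighten the green cap in short clockwise strokes.

```bash
echo '[0,-20,0,0,80,0,-40,0,0,75,0,-40,0,0,65,0,-36,0,0,60,0,-16,0,0,60,0,0,0,-8.5,60,0,0,0,-8.5,60,0,0,0,0,60]' | python3 nudge.py 25; python3 -c "
from h import *
to(565,-140.7,290)"
```

```text
time_s: 19.0
tcp_pos: [547.3, -138.6, 369.7]
tcp_rot: [[-0.969, -0.246, -0.002], [-0.246, 0.969, 0.001], [0.002, 0.002, -1.0]]
ft_force: [0.8, 0.6, -0.7]
grip_width: 59.8
grasp_force: 0.0
t 19.0 pos [ 547.3 -138.6  369.7] yaw 104.2 tool d [-16.8  -6.5  79.7] F [ 0.8  0.6 -0.7] M [0.02 0.01 0.04] w 59.8 gf 0.0
```

```bash
echo '[-17,-6.5,0,0,60,0,0,30,0,60,0,0,40,0,60,0,0,18,0,60,0,0,10,0,60,0,0,0,0,45,0,0,0,0,34,0,0,0,0,34,0,0,0,0,34]' | python3 nudge.py 25; python3 -c "
from h import *
to(565,-140.7,271)"
```

```text
time_s: 19.9
tcp_pos: [566.2, -141.3, 273.9]
tcp_rot: [[-0.97, -0.245, 0.002], [-0.245, 0.97, -0.001], [-0.002, -0.001, -1.0]]
ft_force: [0.1, -0.6, -0.9]
grip_width: 38.3
grasp_force: 25.2
t 19.9 pos [ 566.2 -141.3  273.9] yaw 104.2 tool d [1.1 0.9 2.9] F [ 0.1 -0.6 -0.9] M [ 0.03 -0.03 -0.02] w 38.3 gf 25.2
```

```bash
echo '[0,0,0,4,34,0,0,0,4,34,0,0,0,4,34,0,0,0,4,34]' | python3 nudge.py |tail -1; python3 -c "
from h import *
to(565,-140.7,271)";echo '[0,0,0,4,34,0,0,0,4,34,0,0,0,4,34,0,0,0,4,34,0,0,0,0,34]' | python3 nudge.py |tail -1; python3 -c "
from h import *
to(565,-140.7,271)"
```

```text
grasp_force: 25.2
t 20.3 pos [ 566.4 -141.   274.3] yaw 88.0 tool d [1.5 0.3 3.3] F [ 1.8  3.9 -1.5] M [ 0.77 -0.34  0.17] w 37.2 gf 25.2
grasp_force: 33.3
t 20.8 pos [ 565.8 -139.1  274.3] yaw 72.1 tool d [ 0.3 -1.8  3.3] F [-1.6  7.6  7.9] M [2.27 0.11 0.45] w 37.3 gf 33.3
```

```bash
echo '[0,0,0,0,50,0,0,0,0,60,0,0,-30,0,60,0,0,-45,0,60,-20,0,-20,0,60,0,0,0,-8,60,0,0,0,-8,60,0,0,0,-8,60,0,0,0,-8,60,0,0,0,0,60]' | python3 nudge.py 25
python3 - <<'E'
from h import *
to(565,-140.7,372)
a=arm.capture("top");b=arm.capture("scene")
a=cv2.resize(a[165:225,305:365],None,fx=6.5,fy=6.5,interpolation=cv2.INTER_CUBIC);b=cv2.resize(b[165:225,280:340],None,fx=6.5,fy=6.5,interpolation=cv2.INTER_CUBIC)
cv2.imwrite("pics/m5.png",np.hstack([a,b]))
E
```

```text
time_s: 21.8
tcp_pos: [585.0, -147.7, 367.9]
tcp_rot: [[-0.969, -0.246, 0.0], [-0.246, 0.969, -0.001], [-0.0, -0.001, -1.0]]
ft_force: [-0.2, -0.4, 0.3]
grip_width: 60.2
grasp_force: 0.0
t 21.8 pos [ 585.  -147.7  367.9] yaw 104.2 tool d [17.7 11.7 -4.1] F [-0.2 -0.4  0.3] M [ 0.03 -0.   -0.03] w 60.2 gf 0.0
```

View pics/m5.png

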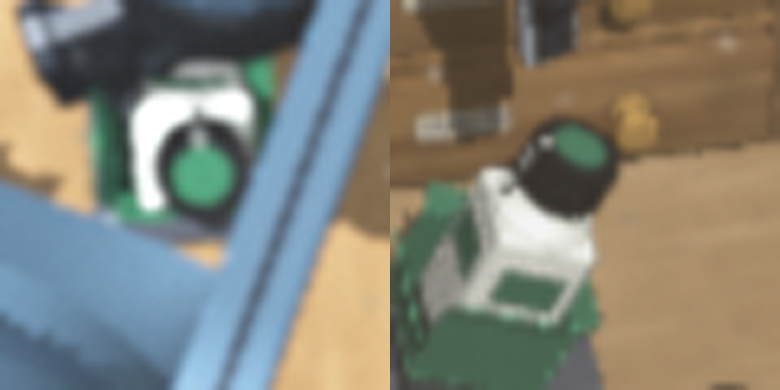

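In the top panel the white line at (197,132) is nearly under the black shoulder mark at (200,111). In the scene panel the line is at (545,140) and the mark at (507,185). The cap looks close to tight, so I'll do another stroke to feel the stop.

```bash
echo '[17.7,11.7,0,0,60,0,0,30,0,60,0,0,40,0,60,0,0,18,0,60,0,0,8,0,60,0,0,0,0,45,0,0,0,0,34,0,0,0,0,34,0,0,0,0,34]' | python3 nudge.py 30 |tail -1; python3 -c "
from h import *
to(565,-140.7,271)"; echo '[0,0,0,4,34,0,0,0,4,34,0,0,0,0,34]' | python3 nudge.py |tail -1; python3 -c "
from h import *
to(565,-140.7,271)";echo '[0,0,0,4,34,0,0,0,4,34,0,0,0,0,34]' | python3 nudge.py |tail -1; python3 -c "
from h import *
to(565,-140.7,271)"
```

```text
grasp_force: 30.3
t 22.8 pos [ 565.3 -140.4  272.8] yaw 104.2 tool d [ 0.4 -0.2  1.8] F [ 0.6 -0.2 -1.4] M [-0.01 -0.04  0.01] w 38.7 gf 30.3
grasp_force: 29.9
t 23.1 pos [ 565.1 -140.3  273.4] yaw 96.1 tool d [ 0.2 -0.3  2.4] F [-3.1 -0.7  3.7] M [0.05 0.35 0.03] w 37.8 gf 29.9
grasp_force: 32.6
t 23.4 pos [ 565.7 -140.3  273. ] yaw 88.1 tool d [ 0.7 -0.4  2. ] F [2.  0.1 0.7] M [ 0.07 -0.45  0.04] w 36.9 gf 32.6
```

```bash
echo '[0,0,0,4,34,0,0,0,4,34,0,0,0,0,34]' | python3 nudge.py |tail -1; python3 -c "
from h import *
to(565,-140.7,271)"; echo '[0,0,0,4,34,0,0,0,4,34,0,0,0,0,34]' | python3 nudge.py |tail -1; python3 -c "
from h import *
to(565,-140.7,271)"
```

```text
grasp_force: 39.3
t 23.7 pos [ 565.6 -139.3  272.8] yaw 80.2 tool d [ 0.3 -1.5  1.8] F [2.1 4.7 1.8] M [ 0.94 -0.43  0.3 ] w 37.0 gf 39.3
grasp_force: 54.5
t 24.0 pos [ 566.  -138.8  272.8] yaw 72.3 tool d [ 0.4 -2.1  1.8] F [3.5 7.9 2.4] M [ 1.51 -0.91  0.58] w 37.1 gf 54.5
```

```bash
echo '[0,0,0,0,50,0,0,0,0,60,0,0,-30,0,60,0,0,-45,0,60,-20,0,-20,-8,60,0,0,0,-8,60,0,0,0,-8,60,0,0,0,-8,60,0,0,0,0,60]' | python3 nudge.py 30
python3 - <<'E'
from h import *
to(565,-140.7,372)
a=arm.capture("top");b=arm.capture("scene")
a=cv2.resize(a[165:215,310:360],None,fx=8,fy=8,interpolation=cv2.INTER_CUBIC);b=cv2.resize(b[170:220,280:330],None,fx=8,fy=8,interpolation=cv2.INTER_CUBIC)
cv2.imwrite("pics/m6.png",np.hstack([a,b]))
E
```

```text
time_s: 24.9
tcp_pos: [583.7, -146.7, 366.7]
tcp_rot: [[-0.969, -0.246, -0.001], [-0.246, 0.969, -0.0], [0.001, -0.0, -1.0]]
ft_force: [0.5, -0.8, 0.3]
grip_width: 60.2
grasp_force: 0.0
t 24.9 pos [ 583.7 -146.7  366.7] yaw 104.3 tool d [16.7 10.5 -5.3] F [ 0.5 -0.8  0.3] M [0.   0.02 0.01] w 60.2 gf 0.0
```

View pics/m6.png

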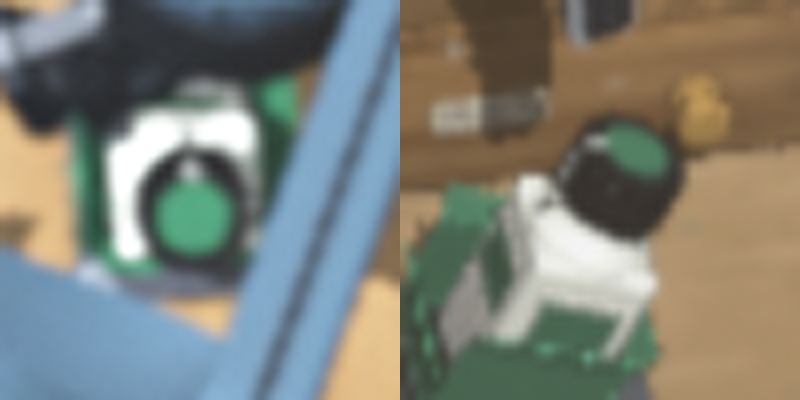

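The line at top (190,168) now points at the mark at (190,132). In the scene panel they are at (597,142) and (548,195). I'll put numbers on their azimuths.

Run:
```python
from h import *
th=np.radians(27);zn=np.array([-np.sin(th),0,np.cos(th)]);xn=np.array([np.cos(th),0,np.sin(th)]);yn=np.array([0,1.,0])
O=np.array([614,-140.7,26])-4.5*xn
def az(n,uv,h):
    c,d=ray(n,uv);s=((O+h*zn-c)@zn)/(d@zn);p=c+s*d-O;return (round(p@xn,1),round(p@yn,1),round(np.degrees(np.arctan2(p@yn,p@xn)),1))
f=lambda x,y,k,u,v:(u+(x+.5)/k-.5,v+(y+.5)/k-.5)
for nm,v in dict(prevT=("top",6.5,305,165,(197,132),(200,111),(202,175)),nowT=("top",8,310,165,(190,168),(190,132),(196,215)),
  prevS=("scene",6.5,280,165,(155,140),(117,185),(192,145)),nowS=("scene",8,280,170,(197,142),(148,195),(240,148))).items():
    n,k,u,w,l,m,d=v
    print(nm,"line",az(n,f(*l,k,u,w),107),"mark",az(n,f(*m,k,u,w),77),"dot",az(n,f(*d,k,u,w),108))
```

```text
prevT line (np.float64(16.7), np.float64(-2.6), np.float64(-8.8)) mark (np.float64(18.2), np.float64(-5.7), np.float64(-17.4)) dot (np.float64(-0.1), np.float64(-3.4), np.float64(-92.5))
nowT line (np.float64(15.3), np.float64(1.4), np.float64(5.4)) mark (np.float64(20.1), np.float64(-0.6), np.float64(-1.7)) dot (np.float64(0.3), np.float64(0.5), np.float64(59.7))
prevS line (np.float64(15.2), np.float64(-2.7), np.float64(-10.1)) mark (np.float64(17.9), np.float64(-6.3), np.float64(-19.4)) dot (np.float64(-1.2), np.float64(-3.2), np.float64(-110.6))
nowS line (np.float64(13.9), np.float64(1.5), np.float64(6.2)) mark (np.float64(17.2), np.float64(-3.1), np.float64(-10.1)) dot (np.float64(-1.5), np.float64(1.3), np.float64(140.8))
```

```bash
cat >> h.py <<'E'
def ax():
    s=arm.sense();F=s["ft_force"];M=s["torque"]-np.cross([0,0,-.155],F)
    R=s["tcp_rot"];print("yaw",round(np.degrees(np.arctan2(R[1,1],R[0,1])),1),"Mg",M.round(2),"axis",round(-.454*M[0]+.891*M[2],2),"F",F.round(1),"gf",round(s["grasp_force"],1))
E
echo '[16.7,10.5,0,0,60,0,0,30,0,60,0,0,40,0,60,0,0,18,0,60,0,0,8,0,60,0,0,0,0,45,0,0,0,0,34,0,0,0,0,34,0,0,0,0,34]' | python3 nudge.py 30 |tail -1; python3 -c "
from h import *
ax()"; echo '[0,0,0,4,34,0,0,0,4,34,0,0,0,0,34]' | python3 nudge.py |tail -1; python3 -c "
from h import *
ax()";echo '[0,0,0,4,34,0,0,0,0,34]' | python3 nudge.py |tail -1; python3 -c "
from h import *
ax()";echo '[0,0,0,4,34,0,0,0,0,34]' | python3 nudge.py |tail -1; python3 -c "
from h import *
ax()";echo '[0,0,0,4,34,0,0,0,0,34]' | python3 nudge.py |tail -1; python3 -c "
from h import *
ax()";echo '[0,0,0,4,34,0,0,0,0,34]' | python3 nudge.py |tail -1; python3 -c "
from h import *
ax()"
```

```text
grasp_force: 30.3
yaw 104.2 Mg [ 0.06  0.07 -0.05] axis -0.07 F [ 0.2 -1.2 -0.4] gf 30.3
grasp_force: 30.5
yaw 96.2 Mg [ 0.09 -0.11  0.23] axis 0.17 F [-0.1  2.3  6.5] gf 30.5
grasp_force: 32.7
yaw 92.2 Mg [-0.01 -0.08  0.07] axis 0.07 F [1.9 0.  4.8] gf 32.7
grasp_force: 33.0
yaw 88.3 Mg [ 0.15 -0.17  0.19] axis 0.1 F [2.6 1.4 5.8] gf 33.0
grasp_force: 34.8
yaw 84.3 Mg [ 0.27 -0.06  0.34] axis 0.18 F [2.5 3.3 7.3] gf 34.8
grasp_force: 41.3
yaw 80.3 Mg [ 0.36 -0.16  0.31] axis 0.11 F [1.7 3.7 6.1] gf 41.3
```

```bash
for i in 1 ; do echo '[0,0,0,4,34,0,0,0,4,34,0,0,0,0,34]' | python3 nudge.py |tail -1; python3 -c "
from h import *
ax()";echo '[0,0,0,4,34,0,0,0,4,34,0,0,0,0,34]' | python3 nudge.py |tail -1; python3 -c "
from h import *
ax()"; done; echo '[0,0,0,0,50,0,0,0,0,60,0,0,-30,0,60,0,0,-45,0,60,-20,0,-20,-8,60,0,0,0,-8,60,0,0,0,-8,60,0,0,0,-8,60,0,0,0,-4,60,0,0,0,0,60]' | python3 nudge.py 30|tail -1
python3 - <<'E'
from h import *
to(565,-140.7,372)
A=[arm.capture("top") for _ in range(4)];B=[arm.capture("scene") for _ in range(2)]
a=np.mean(A,0).astype('uint8');b=np.mean(B,0).astype('uint8')
cv2.imwrite("pics/top7.png",a);cv2.imwrite("pics/scene7.png",b)
a=cv2.resize(a[170:206,315:351],None,fx=11,fy=11,interpolation=cv2.INTER_CUBIC);b=cv2.resize(b[172:208,283:319],None,fx=11,fy=11,interpolation=cv2.INTER_CUBIC)
cv2.imwrite("pics/m7.png",np.hstack([a,b]))
E
```

```text
grasp_force: 58.4
yaw 72.3 Mg [ 0.6  -0.05  0.24] axis -0.05 F [-0.1  4.7  9.7] gf 58.4
grasp_force: 71.9
yaw 64.4 Mg [ 0.6  -0.15  0.35] axis 0.04 F [-3.7  7.4 14.7] gf 71.9
grasp_force: 0.0
t 28.6 pos [ 583.1 -149.5  365.1] yaw 100.3 tool d [16.2 11.8 -6.9] F [-0.4  0.9  0.1] M [-0.01  0.02 -0.01] w 59.7 gf 0.0
```

View pics/m7.png

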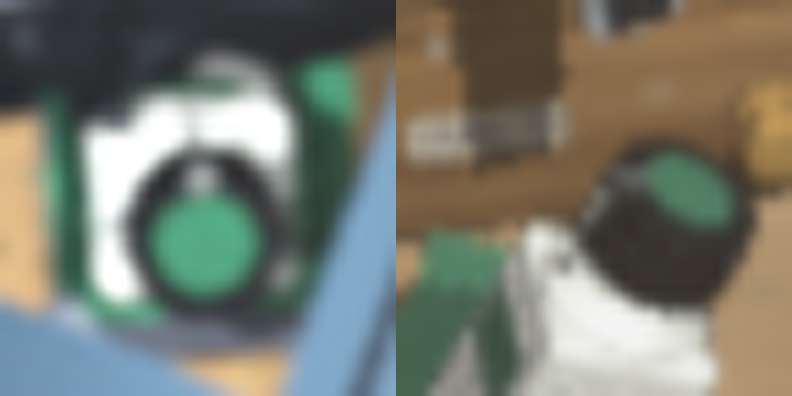

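Run:
```python
from h import *
a=cv2.imread("pics/top7.png");b=cv2.imread("pics/scene7.png")
th=np.radians(27);zn=np.array([-np.sin(th),0,np.cos(th)]);xn=np.array([np.cos(th),0,np.sin(th)])
O=np.array([614,-140.7,26])-4.5*xn
def pl(n,uv,h):
    c,d=ray(n,uv);s=((O+h*zn-c)@zn)/(d@zn);p=c+s*d-O;return np.array([p@xn,p[1]])
f=lambda x,y:(315+(x+.5)/11-.5,170+(y+.5)/11-.5)
g=lambda x,y:(283+(x+.5)/11-.5,172+(y+.5)/11-.5)
dt=[q for q in blobs(a,'g',20) if np.hypot(q[0][0]-333,q[0][1]-192)<4];ds=[q for q in blobs(b,'g',8) if np.hypot(q[0][0]-309,q[0][1]-189)<5]
print(dt,ds)
if dt and ds: p,e=tri(ds[0][0],dt[0][0]);q=p-O;print("dot",p,e,"nest h",q@zn,"x",q@xn,"y",q[1])
# line: weighted centroid of bright pixels between dot and rim in top
roi=a[184:189,330:337].astype(float).min(2);w=np.clip(roi-roi.min()-40,0,None);ys,xs=np.mgrid[184:189,330:337]
l=((w*xs).sum()/w.sum(),(w*ys).sum()/w.sum());d=pl("top",l,107)-pl("top",dt[0][0] if dt else f(206,247),108)
print("line",l,d,np.degrees(np.arctan2(d[1],d[0])))
# far top edge of body (h=72): white boundary per column
pts=[]
for u in range(324,342):
    c=a[174:186,u].astype(float).min(1); i=np.argmax(c>140); 
    if 0<i: pts.append(pl("top",(u,174+i-(c[i]-140)/(c[i]-c[i-1])),72))
pts=np.array(pts);print(pts.round(1).tolist())
k=np.polyfit(pts[:,1],pts[:,0],1);print("far edge yaw",-np.degrees(np.arctan(k[0])))
pts=[]
for v in range(182,196):
    c=a[v,318:328].astype(float).min(1); i=np.argmax(c>140)
    if i>0: pts.append(pl("top",(318+i-(c[i]-140)/(c[i]-c[i-1]),v),72))
pts=np.array(pts);print(pts.round(1).tolist());k=np.polyfit(pts[:,0],pts[:,1],1);print("left edge yaw",np.degrees(np.arctan(k[0])))
```

```text
[([333.1, 191.8], 83)] [([309.0, 188.7], 29)]
dot [ 561.1252928  -137.86607895  118.87520708] 0.6203728770768934 nest h 106.75703018292653 x -0.44724740240673017 y 2.8339210472076957
line (np.float64(332.67758186397987), np.float64(185.71788413098236)) [15.4335608   0.05584527] 0.20731988433134266
[[21.2, 23.1], [20.7, 20.6], [21.7, 17.9], [24.8, 15.1], [26.7, 12.4], [27.4, 9.8], [27.4, 7.2], [26.8, 4.7], [26.6, 2.1], [26.6, -0.5], [26.4, -3.0], [26.4, -5.6], [27.6, -8.3], [30.6, -11.0], [29.9, -13.6], [27.6, -16.0], [24.1, -18.4], [19.2, -20.7]]
far edge yaw 4.276206919142096
[[18.7, 28.0], [16.1, 28.4], [13.5, 28.4], [10.8, 28.3], [2.8, 28.3], [0.2, 28.4], [-2.5, 28.3], [-5.2, 28.4], [-7.8, 28.6], [-10.5, 28.8], [-13.2, 28.9], [-15.9, 28.6]]
left edge yaw -0.9698601886002074
```

The line's azimuth (0.2°) matches the body's yaw (-1.0°), and it stayed put over the last two strokes, so the cap is at its stop. Both bottles are seated and the gripper is clear.

```bash
echo '[0,0,-30,0,60,0,0,-30,0,60,0,0,0,0,60]' | python3 nudge.py|head -2; python3 -c "
from cell import arm
print(arm.sign_off())"
```

```text
time_s: 29.2
tcp_pos: [584.0, -149.4, 430.5]
the job is handed in; nothing more can be done
None
```

Job handed in at about 29 s: both bottles measured seated in their nests, the green cap measured tight (line within about 2° of the mark), and no bystander knowingly touched, though I didn't re-measure them or the red bottle at the end.

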